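Hold the water sample in the tester's beam

TASK

Set up the water tester: seat the loose lamp unit (dark block with a yellow stripe) fully home on the two pegs of the tester's base, lens facing the detector tower, and let it go. Then take the blue-lidded sample cell out of its stand, gripping it by its two white frosted sides and never touching its clear windows, and finish while holding it upright and still in the light path, clear of everything else: at lens height, midway between lens and detector, windows squarely facing them. Leave the other two cells and the nearby tins, cup and spoon where they are.

Things in the scene. Friction and masses are not known exactly. Their poses are not given: they have to be found in the camera images.
- tester: Water tester base, fixed, placed and turned anew each time: grey slab 150 (x) x 250 (y) x 30 (z) mm, origin at the centre of its underside. Dark detector tower, 60 (x) x 64 (y) mm, at y = -56 to -120 mm, top 110 mm above the table, its round port facing +y. Two steel pegs at the +y end. The beam runs along y; a white cross on the deck lies straight under its middle, long bar along the beam.
- seat (a point): Point on the tester's deck, 30 mm above the table, midway between the pegs, axes as the tester's; the centre of the lamp's underside belongs here. Pegs 14 mm high with tapered tips: 14 mm diameter at y = +19 mm from here, 9 mm at y = -19 mm.
- lens_home (a point): Where the centre of the lamp's lens front comes when the lamp is seated: on the beam, 85 mm above the table, 52 mm from the middle of the beam towards +y of the tester.
- beam_mid (a point): Middle of the light path, midway between lens and detector port, 85 mm above the table (55 mm above the deck), axes as the tester's (y along the beam, x level across it). The free gap between lens front and port is 104 mm; deck below it is flat.
- lamp_center (a point): Centre (half-way up) of the loose lamp unit, 300 g: dark upright block 50 (x) x 64 (y) x 80 (z) mm. Grip ribs on its x sides. Lens on its -y side, yellow stripe on top over the lens. Sockets in its underside, 18 mm deep, square: 16.5 mm at y = +19, 11.5 mm at y = -19 mm. Seated, its axes agree with the tester's; it starts turned up to 0.8 rad from them.
- lamp_lens (a point): Centre of the front of the lamp's lens (28 mm across, stands 4 mm proud): on the lamp at x = 0, y = -36 mm, 55 mm above its underside.
- cell_blue_center (a point): Centre (35 mm above the underside) of the blue-lidded cell, 60 g: 32 (x) x 20 (y) x 70 (z) mm. White frosted sides (c0, c1): long faces at y = +-10 mm, 28 mm long, up to 62 mm above the underside. Clear windows (c2, c3): end faces at x = +-16 mm. Lid 28 x 17 x 8 mm. Stands in one of three slots (varies), 14 mm deep, 1.2 mm play, underside 10 mm above the table. Half-turn alike.
- cell_red_center (a point): The same point of the like cell with the red lid (leave it).
- cell_green_center (a point): The same point of the like cell with the green lid (leave it).
- stand: White cell stand, fixed, 190 (x) x 50 (y) x 24 (z) mm, origin at the centre of its underside. Three slots in a row along x, 60 mm apart; all the cells' axes agree with the stand's. It lies on one side of the tester, the lamp on the other; which side varies.
- cocoa_tin: Loose blue tin, 104 mm across, 120 mm high, origin at the centre of its underside (leave it).
- brown_tin: Loose brown tin, 94 mm across, 100 mm high, origin at the centre of its underside (leave it).
- paper_cup: Loose cream paper cup, 80 mm across, 90 mm high, between robot and tester, origin at the centre of its underside (leave it).
- spoon: Loose spoon, 150 mm long, lying in front of the robot (leave it).
Things that resemble listed ones, but are neither listed nor needed, are in the scene too. What is shaped like the part that bears cell_blue_center but pink or turquoise is not meant.

How it is judged:
On the way, in this order (a step that is already met when the one before it is completed fails the run):
1. the lamp unit sits fully home on the pegs, lens towards the detector, and is let go (distance between lamp_lens and lens_home below 0.006 m and z of lamp_lens in the frame of beam_mid below 0.0025 m and angle between lamp_center's own z axis and vertical below 0.05 rad and contact force between the fingers and lamp below 0.1 N), for 0.3 s.
2. the blue-lidded cell is lifted clear of the stand between the fingers (z of cell_blue_center in the frame of stand above 0.062 m and contact force between cell_blue and stand below 0.05 N and contact force between the fingers and cell_blue_c0 above 0.5 N and contact force between the fingers and cell_blue_c1 above 0.5 N), for 0.1 s.
At the end, for the whole second after the job is handed in: Lamp seated and let go (lens within 6 mm, at most 2.5 mm high, 0.05 rad); blue-lidded cell held still by both frosted sides, touching neither tester nor lamp, centre within 6 mm across the beam, 12 mm along it, 10 mm in height of its middle, upright and square within 0.15 rad (all of step 1 and x of cell_blue_center in the frame of beam_mid between -0.006 and 0.006 m and y of cell_blue_center in the frame of beam_mid between -0.012 and 0.012 m and z of cell_blue_center in the frame of beam_mid between -0.01 and 0.01 m and angle between the x axis of cell_blue_center and the y axis of beam_mid, either way round below 0.15 rad and angle between cell_blue_center's own z axis and vertical below 0.15 rad and contact force between the fingers and cell_blue_c0 above 0.5 N and contact force between the fingers and cell_blue_c1 above 0.5 N and contact force between cell_blue and tester below 0.05 N and contact force between cell_blue and lamp below 0.05 N and linear speed of cell_blue below 0.02 m/s); the arm keeps its last pose, push and grip.
It fails at once if a clear window of the blue-lidded cell is touched by the gripper (contact force between any of the arm, the fingers and cell_blue_c2 above 0.3 N or contact force between any of the arm, the fingers and cell_blue_c3 above 0.3 N).
It fails at once if another cell is taken or shifted by more than 15 mm (distance of any of cell_red_center, cell_green_center from where it was at the start of the episode above 0.015 m).
It fails at once if a tin, the cup or the spoon is shifted by more than 30 mm (distance of any of cocoa_tin, brown_tin, paper_cup, spoon from where it was at the start of the episode above 0.03 m).
It also fails if it takes over 72 s, if anything falls off the work surface, if the arm or the gripper's body presses on something with over 40 N, if the wrist force passes 120 N, or if a joint passes its speed limit or range.

ROBOT

A 6-joint arm with a two-finger parallel gripper is mounted at the origin on the work surface. World frame = base frame: x ahead of the robot, y to its left, z up, the work surface at z = 0. Lengths are in m, angles in rad, forces in N, time in s.
With the tool pointing down it reaches from about 0.35 to 0.975 m from the base axis. Payload 4.9 kg.
Tool frame: the origin (TCP) lies on the centre line of the jaws, within the pads' length; the fingertips stand 14 mm ahead of it and the grasp point (between the pads) lies 5 mm behind it (manip.nose_length is the distance from the TCP to the fingertips, in m); z points along the fingers, y is the line along which they close (so a half turn about z gives the same grasp; the last joint's range is limited). The gripper opens to 85 mm and grips with 20 to 120 N. Pads are 22 mm wide; open, the fingers measure 114 mm over their backs; the gripper's body (76 mm by 85 mm) begins 54 mm behind the grasp point. The pads swing forward as they close: fully open they stand 13 mm farther back than shut.
Start: joints at [1.093, 0.053, 1.613, -0, 1.476, -0.119], TCP at [0.219, 0.585, 0.245] pointing down, gripper open.
Joint ranges: [-3.01, 3.01], [-1.01, 2.22], [0.06, 2.58], [-1.02, 4.17], [0.09, 2.62], [-3.14, 3.14]. Speed limits (rad/s): [2.57, 2.57, 3.14, 3.14, 3.14, 3.14].

INTERFACE

Orientations are given as a unit quaternion [w, x, y, z].
In Python, from plant import manip, imaging gives the robot as it stands.
- The arm moves only by the tool play_rows, never from a script. Its argument "commands" is a list of rows, each a list of 6 numbers: the shift along the tool's x, y, z in mm, then the turn, a rotation vector about the tool's x, y, z in degrees. A call has 1 to 5 rows; each row shifts and turns the commanded pose from where the row before left it, along the tool's axes as they then stand; what a row does not reach is not made up. A row lasts 1/12 s, in which the tool goes at most 41.7 mm and 7.16 degrees, less where a joint would pass 70% of its speed; a pose out of reach is approached as far as the arm can. A call is refused whole if a number of a shift passes 41.7 or a number of a turn 7.16, either way. A call with a gripper value outside its range is refused whole. "hand" is the finger opening in mm, from 0 to 85.4, set as the call begins (left out, the last holds). The fingers move at their own pace and stop on an object; the grip force is fixed at half the most. Time passes only in rows, so rows that do not move let the fingers close. It gives the time, the measured TCP pose, the force, the opening and the grip force at its end, in the units of the state.
- manip.state(): the state, without advancing time (a new reading comes with each control period).
- imaging.grab_frame(name): name is "scene" or "top" or "wrist"; returns a dict with "image" (384x512x3 uint8, red, green, blue), "fx", "fy", "cx", "cy" (pixels), "R" (3x3) and "t" (3): a world point X has camera coordinates R X + t; the wrist camera has in their place "mount" (4x4, takes a point from camera to tool coordinates, whose origin is the TCP and whose axes are the flange's). Camera axes: x right, y down, z forward; pixel columns grow to the right and rows downward; lengths in m; the calibration is good to about 2 mm. A picture is of the moment at which its call begins: read the wrist's pose just before it. There is no depth.
- manip.job_done(): hands the job in; it is judged then, once.
The state is a dict: "time": time; "joint_pos": joint angles; "joint_vel": joint speeds; "joint_efforts": joint torques, N m; "tool_pos": TCP position; "tool_rot": TCP orientation; "contact_force": force on the tool from outside, world axes, zero at the start; "ft_torque": the same for the moment, N m; "gripper_width": opening from 0.0 (shut) to 1.0 (fully open); "grasp_force": force on a finger pad.
Only numpy, scipy, OpenCV 4.12 (cv2) and the standard library are available. Lean on these libraries where they do the work, as an engineer would, in place of code of your own. Each camera call takes 0.05 s, during which the arm holds its last target. There are 200 camera calls.

## Working session

There is one attempt and no reset: what is moved stays moved. The work goes in short steps, Python scripts to look and compute and a tool call to move; the robot and the scene stay as the last step left them, time stands still between calls to the robot, and variables do not carry over. Pictures are saved under pics/ and viewed, at most 10 in all, crops included, and the job is handed in when it is done.

Besides the shell and the picture viewer there is one more tool, called after ">>>" as name(argument=value, ...), one argument or row to a line, values as JSON. play_rows: Moves the arm, as the interface text tells. Its arguments: {"type":"object","properties":{"commands":{"type":"array","items":{"type":"array","items":{"type":"number"}}},"hand":{"type":"number"}},"required":["commands"]}

```bash
ls; mkdir -p pics
python3 - <<'E'
from plant import manip, imaging
import cv2,numpy as np
for n in ("scene","top"):
    f=imaging.grab_frame(n); cv2.imwrite(f"pics/{n}0.png",f["image"][:,:,::-1]); np.savez(f"pics/{n}0.npz",**f)
    print(n,f["fx"],f["cx"],f["cy"],np.round(f["R"],4).tolist(),f["t"])
s=manip.state();print(s["tool_pos"],s["tool_rot"],manip.nose_length)
f=imaging.grab_frame("wrist");print(f["mount"],f["fx"])
E
```

```text
pics
scene 407.39994273403823 248.25508763544624 193.78051825496098 [[0.1338, 0.991, 0.0061], [0.731, -0.0946, -0.6758], [-0.6691, 0.0949, -0.7371]] [-0.04037595 -0.36700692  1.6030159 ]
top 387.435979144602 258.03824472295764 184.83513700229727 [[0.012, -0.9996, 0.0259], [-0.9852, -0.0162, -0.1707], [0.171, -0.0235, -0.985]] [-0.03314777  0.5830316   0.9172781 ]
[0.21921336 0.58471876 0.24421651] [-2.53600217e-04  1.78426984e-01  9.83952736e-01 -8.72493132e-04] 0.014
[[-3.73031924e-04 -9.58877759e-01 -2.83819141e-01  7.23683201e-02]
 [ 9.99999930e-01 -3.46399439e-04 -1.44025452e-04 -7.39637828e-04]
 [ 3.97880113e-05 -2.83819175e-01  9.58877820e-01 -1.27748922e-01]
 [ 0.00000000e+00  0.00000000e+00  0.00000000e+00  1.00000000e+00]] 272.54749283089836
```

View pics/scene0.png

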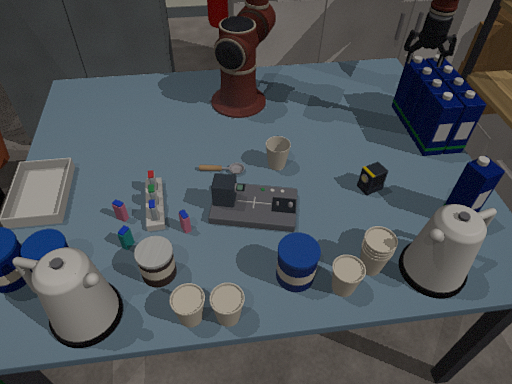

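View pics/top0.png

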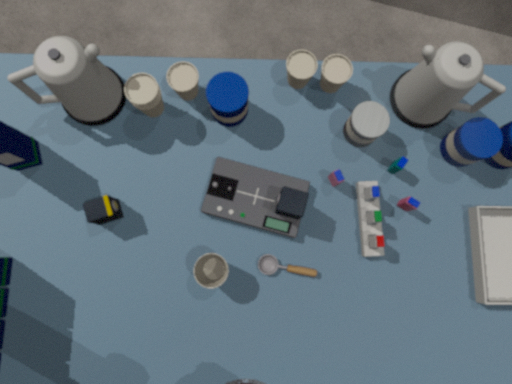

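The top view shows the tester with its tower at (291,202), cross at (256,197) and pegs at about (222,187). The lamp is at (104,210), with its stripe and lens on the right, towards the tower. The stand is at (370,218).

Candidates for the blue-lidded cell (top pixels):
- The stand cell with a clear body at (375,192).
- Pink decoys at (337,177) and (410,203).
- A turquoise decoy at (398,165).

I choose the one in the stand and will check it in a close crop.

```bash
cat > h.py <<'E'
from plant import manip, imaging
import cv2,numpy as np
from scipy.spatial.transform import Rotation as Ro
def grab(n):
    s=manip.state(); f=dict(imaging.grab_frame(n))
    if n=="wrist":
        q=s["tool_rot"]; Rt=Ro.from_quat([q[1],q[2],q[3],q[0]]).as_matrix(); M=f["mount"]
        Rc=Rt@M[:3,:3]; c=Rt@M[:3,3]+s["tool_pos"]; f["R"]=Rc.T; f["t"]=-Rc.T@c
    return f
def plane(f,uv,z):
    uv=np.atleast_2d(np.asarray(uv,float)); R,t=np.array(f["R"]),np.array(f["t"])
    d=np.c_[(uv[:,0]-f["cx"])/f["fx"],(uv[:,1]-f["cy"])/f["fy"],np.ones(len(uv))]@R
    c=-R.T@t; return (c+d*((z-c[2])/d[:,2])[:,None])
def proj(f,X):
    p=np.atleast_2d(X)@np.array(f["R"]).T+f["t"]; return np.c_[p[:,0]/p[:,2]*f["fx"]+f["cx"],p[:,1]/p[:,2]*f["fy"]+f["cy"]]
def blobs(m,amin=5):
    n,l,st,ce=cv2.connectedComponentsWithStats(m.astype(np.uint8)); return [(int(st[i,4]),ce[i],(l==i)) for i in range(1,n) if st[i,4]>=amin]
def rect(f,m,z):
    """min-area rect in world plane z of mask hull: centre, sizes, angle of long axis"""
    v,u=np.nonzero(m); P=plane(f,np.c_[u,v],z)[:,:2]; (c,wh,a)=cv2.minAreaRect((P*1000).astype(np.float32))
    if wh[0]<wh[1]: a+=90
    return np.round(c,1),np.round(wh,1),round(a,1)
def hsv(f): return cv2.cvtColor(f["image"],cv2.COLOR_RGB2HSV)
def save(f,name,box=None,k=1):
    im=f["image"][:,:,::-1]
    if box: im=im[box[1]:box[3],box[0]:box[2]]
    cv2.imwrite("pics/"+name,cv2.resize(im,None,fx=k,fy=k,interpolation=cv2.INTER_CUBIC))
def where():
    s=manip.state(); q=s["tool_rot"]; R=Ro.from_quat([q[1],q[2],q[3],q[0]]).as_matrix()
    print("t",round(s["time"],2),"tcp",np.round(s["tool_pos"]*1000,1),"ang y-axis",np.degrees(np.arctan2(R[1,1],R[0,1])).round(2),"tilt",np.degrees(R[:2,2]).round(2),"j",np.round(s["joint_pos"],2),"F",np.round(s["contact_force"],1),"w",round(s["gripper_width"]*85.4,1),"g",s["grasp_force"]); return s,R
E
python3 - <<'E'
from h import *
f=dict(np.load("pics/top0.npz")); H=hsv(f)
for nm,lo,hi,z in (("yellow",(22,150,120),(35,255,255),.08),("blue",(100,150,90),(125,255,255),.08),("red",(0,170,100),(6,255,255),.08),("green",(45,120,60),(80,255,255),.08)):
    for a,c,m in blobs(cv2.inRange(H,lo,hi)>0,8):
        print(nm,a,c.round(),rect(f,m,z))
g=f["image"].astype(int); 
sub=np.zeros(g.shape[:2],bool); sub[155:240,200:312]=1
for thr in (150,):
  for a,c,m in blobs((g.min(2)>thr)&sub,4): print("white",a,c.round(1),rect(f,m,.03))
sl=(np.ptp(g,axis=2)<25)&(g.max(2)<130)&sub
for a,c,m in blobs(sl,500): print("slab",a,c,rect(f,m,.03))
sub[:]=0; sub[170:270,345:395]=1
for a,c,m in blobs((g.min(2)>150)&sub,50): print("stand",a,c.round(1),rect(f,m,.024))
sub[:]=0; sub[190:230,75:130]=1
for a,c,m in blobs((g.max(2)<50)&sub,50): print("lamp",a,c.round(1),rect(f,m,.08))
print("cup",plane(f,[(212,269)],.09)); where()
im=f["image"][:,:,::-1]
a=cv2.resize(im[150:250,60:320],(780,300),interpolation=2); b=cv2.resize(im[150:260,320:420],(300,300),interpolation=2)
cv2.imwrite("pics/c1.png",np.vstack([a,np.hstack([b,np.zeros((300,480,3),np.uint8)])]))
E
```

```text
yellow 92 [107. 205.] (array([523.3, 333.4]), array([47.7, 10.7]), 19.2)
blue 1340 [227.  92.] (array([816.3,  58.2]), array([104.2, 103.3]), 1.2)
blue 1370 [481. 137.] (array([ 708.8, -582.8]), array([105.2, 105.9]), 131.9)
blue 36 [510. 132.] (array([ 723.2, -658.4]), array([ 5.1, 39.6]), 174.2)
blue 84 [402. 162.] (array([ 641.6, -378.9]), array([18.2, 28.9]), 144.9)
blue 50 [339. 175.] (array([ 606.1, -221.8]), array([22.1, 13.5]), 25.4)
blue 60 [376. 191.] (array([ 566.6, -311.1]), array([22.2, 15. ]), 0.9)
blue 63 [414. 202.] (array([ 542.9, -402.6]), array([25.6, 14.1]), 56.0)
red 47 [380. 241.] (array([ 448.4, -315. ]), array([12. , 21.3]), 177.5)
green 65 [378. 216.] (array([ 508.2, -313.9]), array([14.6, 22.3]), 177.7)
green 11 [242. 215.] (array([505.8,  13.3]), array([7.2, 4.8]), 1.1)
white 5 [255.4 195.8] (array([558.1, -19.2]), array([5.1, 2.5]), 0.8)
white 9 [219. 208.] (array([526.2,  72.3]), array([5.1, 5. ]), 1.6)
white 12 [230.5 211.5] (array([517.8,  43.2]), array([7.2, 7.1]), 46.0)
slab 5673 [255.50520007 196.48845408] (array([555., -21.]), array([258.4, 156.5]), 76.1)
stand 80 [368.  183.1] (array([ 596.3, -310.2]), array([13.1, 47.1]), 91.0)
stand 92 [367.8 205.4] (array([ 537. , -308.7]), array([49.8, 17.4]), 61.1)
stand 111 [370.4 229.2] (array([ 476. , -311.6]), array([55.9, 20.1]), 59.8)
stand 84 [370.  251.5] (array([ 419.8, -309.5]), array([40.9, 21. ]), 60.2)
lamp 237 [109.5 214.8] (array([501.2, 328. ]), array([53.8, 76. ]), 144.1)
cup [[0.37832222 0.07968515 0.09      ]]
t 0.15 tcp [219.3 584.8 244.3] ang y-axis 69.44 tilt [-0.04 -0.08] j [ 1.09  0.05  1.61 -0.    1.48 -0.12] F [ 0.8 -0.  -0.1] w 85.8 g 0.0
```

View pics/c1.png

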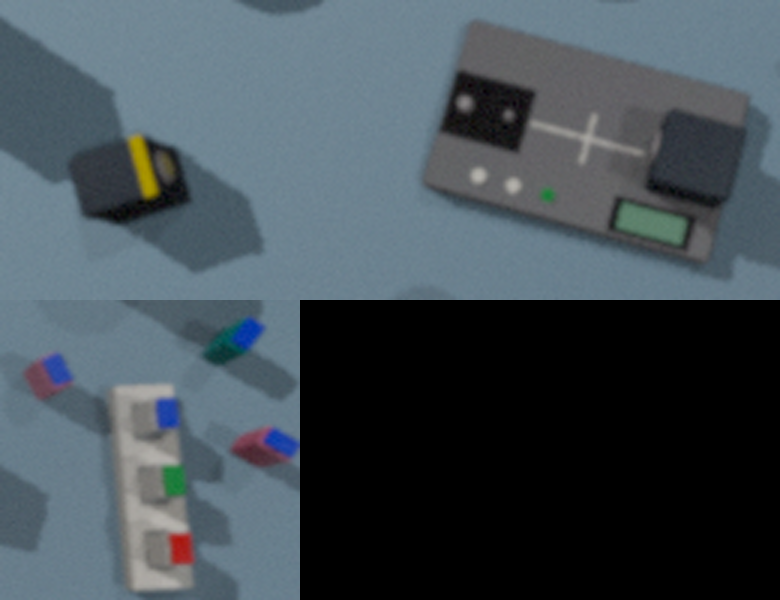

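The crop confirms it: the blue-lidded cell with a clear body is at the far end of the stand, and the pink and turquoise ones stand outside. The lamp's lens faces the tester. I'll move over the lamp.

>>> play_rows(
  commands=[
    [0,0,0,0,0,7.1],
    [0,0,0,0,0,7.1],
    [0,0,0,0,0,7.1],
    [0,0,0,0,0,7.1],
    [0,0,0,0,0,7.1],
  ],
)

```text
time: 0.57
tool_pos: [0.2194, 0.585, 0.2447]
tool_rot: [0.0, 0.473, 0.881, -0.0]
contact_force: [-0.5, -0.7, 1.0]
gripper_width: 1.0
grasp_force: 0.0
```

>>> play_rows(
  commands=[
    [0,0,0,0,0,7.1],
    [0,0,0,0,0,7.1],
    [-31.7,20.3,3,0,0,0],
    [-31.7,20.3,3,0,0,0],
    [-31.7,20.3,3,0,0,0],
  ],
)

```text
time: 0.98
tool_pos: [0.3092, 0.5155, 0.2358]
tool_rot: [0.0, 0.575, 0.818, -0.0]
contact_force: [0.7, 0.3, -0.4]
gripper_width: 1.002
grasp_force: 0.0
```

>>> play_rows(
  commands=[
    [-31.7,20.3,3,0,0,0],
    [-31.7,20.3,3,0,0,0],
    [-31.7,20.3,3,0,0,0],
    [-31.7,20.3,3,0,0,0],
    [-31.7,20.3,3,0,0,0],
  ],
)

```text
time: 1.4
tool_pos: [0.459, 0.3999, 0.2209]
tool_rot: [-0.0, 0.575, 0.818, -0.0]
contact_force: [-0.6, 1.0, -0.1]
gripper_width: 1.002
grasp_force: 0.0
```

>>> play_rows(
  commands=[
    [-31.7,20.3,3,0,0,0],
    [-31.7,20.3,3,0,0,0],
    [0,0,0,0,0,0],
    [0,0,0,0,0,0],
  ],
)

```text
time: 1.73
tool_pos: [0.5186, 0.3539, 0.2144]
tool_rot: [-0.0, 0.577, 0.817, -0.001]
contact_force: [0.6, 0.4, 0.5]
gripper_width: 1.004
grasp_force: 0.0
```

Run:
```python
from h import *
where(); f=grab("wrist"); save(f,"w1.png"); np.savez("pics/w1.npz",**f); H=hsv(f); g=f["image"].astype(int)
for a,c,m in blobs(cv2.inRange(H,(20,130,90),(35,255,255))>0,30): print("yellow",a,c.round(),rect(f,m,.08))
for a,c,m in blobs(g.max(2)<70,400): print("dark",a,c.round(),rect(f,m,.08))
```

```text
t 1.73 tcp [518.6 353.9 214.4] ang y-axis 19.55 tilt [-0.09 -0.03] j [0.48 0.08 1.64 0.   1.43 0.14] F [0.6 0.4 0.5] w 85.8 g 0.0
yellow 433 [255. 205.] (array([523. , 334.2]), array([48. ,  9.7]), 19.6)
dark 4742 [458.  29.] (array([630.9, 541.1]), array([100.1,  41.5]), 19.5)
dark 626 [71. 28.] (array([323.7, 429.5]), array([62.7, 19. ]), 19.5)
dark 2238 [459. 189.] (array([721.7, 405.6]), array([ 66.9, 134.7]), 110.5)
dark 1142 [258. 161.] (array([510.7, 367.4]), array([48.6, 57. ]), 109.5)
dark 40998 [258. 335.] (array([568. , 203.3]), array([647.7, 202.1]), 19.7)
```

View pics/w1.png

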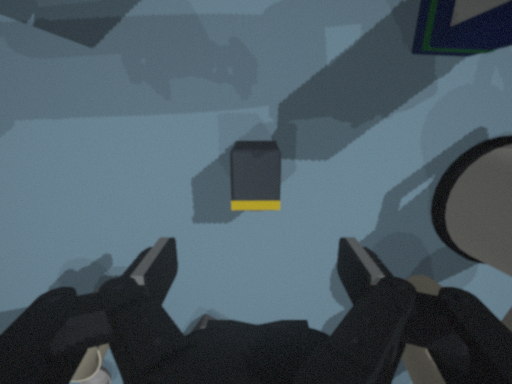

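The wrist view shows the lamp top, columns 231-280 and rows 150-210. The stripe is along the lower edge, at rows 201-210, which is the lens side.

Run:
```python
from h import *
f=dict(np.load("pics/w1.npz"));g=f["image"].astype(int)
print([(r,g[r,245:268].mean(0).round().astype(int).tolist()) for r in list(range(138,156))+list(range(198,216))])
ey=np.array([-np.sin(np.radians(19.6)),np.cos(np.radians(19.6))])
for r in (140.5,150,200.5,210.5): print(r,plane(f,[(256,r)],.08)[0,:2]@ey*1000)
d=(np.array([514,359.6])-[518.6,353.9]); a=np.radians(19.55); print("tool x,y",d@[-np.sin(a),np.cos(a)],d@[np.cos(a),np.sin(a)])
```

```text
[(138, [86, 105, 117]), (139, [82, 100, 112]), (140, [69, 84, 94]), (141, [49, 58, 65]), (142, [40, 45, 51]), (143, [38, 44, 50]), (144, [37, 44, 49]), (145, [37, 44, 49]), (146, [37, 43, 48]), (147, [38, 44, 49]), (148, [39, 45, 50]), (149, [42, 49, 54]), (150, [45, 52, 58]), (151, [48, 56, 62]), (152, [50, 58, 64]), (153, [50, 58, 64]), (154, [53, 60, 66]), (155, [53, 60, 67]), (198, [59, 66, 71]), (199, [74, 76, 69]), (200, [116, 109, 60]), (201, [156, 141, 47]), (202, [172, 155, 41]), (203, [175, 157, 41]), (204, [175, 157, 42]), (205, [175, 157, 42]), (206, [175, 157, 43]), (207, [174, 156, 41]), (208, [171, 154, 46]), (209, [155, 143, 63]), (210, [126, 126, 99]), (211, [109, 125, 130]), (212, [106, 130, 143]), (213, [106, 131, 145]), (214, [107, 132, 146]), (215, [106, 132, 146])]
140.5 203.78944848439954
150 194.77135465980183
200.5 143.67530137564637
210.5 132.8777675257984
tool x,y 6.910689008114966 -2.4274219726120387
```

>>> play_rows(
  commands=[
    [5.7,-2.4,0,0,0,0],
    [0,0,22,0,0,0],
    [0,0,22,0,0,0],
    [0,0,22,0,0,0],
    [0,0,22,0,0,0],
  ],
)

```text
time: 2.2
tool_pos: [0.5118, 0.3617, 0.1268]
tool_rot: [-0.0, 0.574, 0.819, 0.0]
contact_force: [0.3, -0.0, 0.1]
gripper_width: 1.0
grasp_force: 0.0
```

>>> play_rows(
  commands=[
    [0,0,22,0,0,0],
    [0,0,22,0,0,0],
    [0,0,20,0,0,0],
    [0,0,19,0,0,0],
    [0,0,0,0,0,0],
  ],
)

```text
time: 2.62
tool_pos: [0.509, 0.3599, 0.0397]
tool_rot: [-0.002, 0.574, 0.819, -0.004]
contact_force: [-0.2, -0.1, -0.4]
gripper_width: 0.996
grasp_force: 0.0
```

>>> play_rows(
  commands=[
    [0,0,0,0,0,0],
    [0,0,0,0,0,0],
    [0,0,0,0,0,0],
    [0,0,0,0,0,0],
    [0,0,0,0,0,0],
  ],
  hand=30,
)

```text
time: 3.03
tool_pos: [0.5145, 0.3611, 0.0467]
tool_rot: [0.001, 0.575, 0.818, 0.002]
contact_force: [-1.1, 2.2, 4.7]
gripper_width: 0.576
grasp_force: 63.8
```

>>> play_rows(
  commands=[
    [0,0,0,0,0,0],
    [0,0,0,0,0,0],
    [0,0,0,0,0,0],
    [0,0,0,0,0,0],
    [0,0,0,0,0,0],
  ],
)

```text
time: 3.45
tool_pos: [0.5146, 0.3611, 0.0467]
tool_rot: [0.0, 0.575, 0.818, 0.002]
contact_force: [-2.7, 2.0, 5.7]
gripper_width: 0.58
grasp_force: 63.9
```

>>> play_rows(
  commands=[
    [0,0,-10,0,0,0],
    [0,0,-25,0,0,0],
    [0,0,-40,0,0,0],
    [0,0,-40,0,0,0],
    [0,0,-35,0,0,0],
  ],
)

```text
time: 3.87
tool_pos: [0.513, 0.3594, 0.196]
tool_rot: [0.0, 0.576, 0.818, -0.0]
contact_force: [0.7, 0.9, -3.3]
gripper_width: 0.578
grasp_force: 63.2
```

>>> play_rows(
  commands=[
    [0,0,-10,0,0,6.7],
    [0,0,0,0,0,6.7],
    [0,0,0,0,0,6.7],
    [0,0,0,0,0,6.7],
    [0,0,0,0,0,6.7],
  ],
)

```text
time: 4.28
tool_pos: [0.5128, 0.3593, 0.2037]
tool_rot: [0.0, 0.789, 0.615, -0.001]
contact_force: [0.2, 1.1, -4.4]
gripper_width: 0.579
grasp_force: 63.3
```

>>> play_rows(
  commands=[
    [-15,6,0,0,0,0],
    [-32,12,0,0,0,0],
    [-32,12,0,0,0,0],
    [-32,12,0,0,0,0],
    [-32,12,0,0,0,0],
  ],
)

```text
time: 4.7
tool_pos: [0.5311, 0.2058, 0.2037]
tool_rot: [0.0, 0.786, 0.618, -0.001]
contact_force: [0.8, 0.6, -4.3]
gripper_width: 0.582
grasp_force: 63.3
```

>>> play_rows(
  commands=[
    [-32,12,0,0,0,0],
    [-32,12,0,0,0,0],
    [-32,12,0,0,0,0],
    [-32,12,0,0,0,0],
    [-32,12,0,0,0,0],
  ],
)

```text
time: 5.12
tool_pos: [0.5511, 0.036, 0.2038]
tool_rot: [-0.0, 0.786, 0.618, -0.001]
contact_force: [0.8, -0.2, -3.1]
gripper_width: 0.577
grasp_force: 63.3
```

>>> play_rows(
  commands=[
    [-32,12,0,0,0,0],
    [-20,8,0,0,0,0],
    [0,0,0,0,0,0],
    [0,0,0,0,0,0],
    [0,0,0,0,0,0],
  ],
)

```text
time: 5.53
tool_pos: [0.5585, -0.0168, 0.2039]
tool_rot: [-0.001, 0.787, 0.617, -0.0]
contact_force: [-0.6, -0.5, -3.6]
gripper_width: 0.576
grasp_force: 63.3
```

Run:
```python
from h import *
where(); f=grab("wrist"); save(f,"w2.png"); np.savez("pics/w2.npz",**f)
```

```text
t 5.53 tcp [558.5 -16.8 203.9] ang y-axis -13.74 tilt [-0.07  0.03] j [-0.16 -0.08  1.81  0.    1.41  0.08] F [-0.6 -0.5 -3.6] w 49.2 g 63.276647329330444
```

View pics/w2.png

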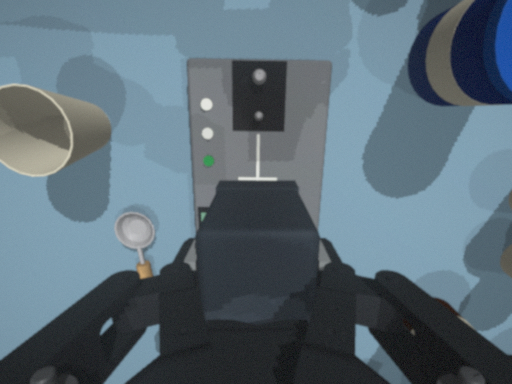

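The wrist view shows the held lamp at the bottom, with its lower rear edge near row 181. The big peg is at (260,75), the small peg at (258,116), and the cross is at about (257,179).

Run:
```python
from h import *
f=dict(np.load("pics/w2.npz"));g=f["image"].astype(int); s,R=where()
T=lambda P:((P-s["tool_pos"])@R*1000).round(1)   # world -> tool axes mm
m=np.zeros(g.shape[:2],bool); m[60:130,235:285]=1
pk=[]
for a,c,b in blobs((g.min(2)>75)&m,6): print("peg",a,c.round(1)); pk.append(c)
pk=pk[:2]
for z in (.030,.044): print(z,T(plane(f,pk,z)).tolist())
m[:]=0; m[130:185,225:295]=1
W=(g.min(2)>135)&m; v,u=np.nonzero(W[:,250:266]); u+=250
k=v<172; P=plane(f,np.c_[u[k],v[k]],.03); l=cv2.fitLine((P[:,:2]*1000).astype(np.float32),cv2.DIST_HUBER,0,.01,.01).ravel(); print("bar angle",np.degrees(np.arctan2(l[1],l[0])))
k=(v>=174); print("crossbar rows",np.unique(v[k]))
# slab edges: strongest gradient per row
gy=cv2.GaussianBlur(g.sum(2).astype(np.float32),(0,0),1.5); gx=np.abs(cv2.Sobel(gy,cv2.CV_32F,1,0))
for lo,hi in ((180,200),(315,340)):
    rows=np.arange(65,180); cols=lo+gx[65:180,lo:hi].argmax(1)
    P=plane(f,np.c_[cols,rows],.03); l=cv2.fitLine((P[:,:2]*1000).astype(np.float32),cv2.DIST_HUBER,0,.01,.01).ravel(); print("edge ang",np.degrees(np.arctan2(l[1],l[0])),"pt tool",T(np.array([[l[2]/1000,l[3]/1000,.03]])))
print("lampedge",[(r,g[r,225:245].mean().round(),g[r,270:292].mean().round()) for r in range(174,190)])
print("row215",[(c,int(g[188,c].mean())) for c in list(range(210,228))+list(range(290,308))])
print("topedge",[(r,g[r,230:285].mean().round(1)) for r in range(222,242)])
```

```text
t 5.58 tcp [558.5 -16.3 203.9] ang y-axis -13.69 tilt [-0.06  0.02] j [-0.16 -0.08  1.81  0.    1.41  0.08] F [ 0.7  0.1 -3.6] w 49.4 g 63.27654004096985
peg 44 [262.5  60. ]
peg 156 [259.1  75.4]
peg 57 [258.5 114.9]
peg 11 [284. 124.]
0.03 [[119.8, 5.4, 173.9], [105.4, 2.0, 173.9]]
0.044 [[117.6, 5.2, 159.9], [103.8, 1.9, 159.9]]
bar angle 74.88255
crossbar rows [174 175 176 177 178 179 180]
edge ang 75.24601 pt tool [[ 66.2 -73.9 174. ]]
edge ang 75.40274 pt tool [[ 57.9  75.2 173.9]]
lampedge [(174, np.float64(126.0), np.float64(127.0)), (175, np.float64(128.0), np.float64(127.0)), (176, np.float64(136.0), np.float64(130.0)), (177, np.float64(150.0), np.float64(144.0)), (178, np.float64(157.0), np.float64(154.0)), (179, np.float64(146.0), np.float64(148.0)), (180, np.float64(110.0), np.float64(117.0)), (181, np.float64(71.0), np.float64(76.0)), (182, np.float64(57.0), np.float64(57.0)), (183, np.float64(56.0), np.float64(56.0)), (184, np.float64(57.0), np.float64(56.0)), (185, np.float64(57.0), np.float64(56.0)), (186, np.float64(57.0), np.float64(57.0)), (187, np.float64(58.0), 
[... 332 characters left out ...]
, 60), (292, 61), (293, 61), (294, 60), (295, 66), (296, 63), (297, 71), (298, 91), (299, 111), (300, 123), (301, 126), (302, 125), (303, 126), (304, 127), (305, 125), (306, 128), (307, 126)]
topedge [(222, np.float64(52.4)), (223, np.float64(52.3)), (224, np.float64(52.3)), (225, np.float64(52.5)), (226, np.float64(52.6)), (227, np.float64(53.4)), (228, np.float64(55.0)), (229, np.float64(57.2)), (230, np.float64(59.8)), (231, np.float64(62.9)), (232, np.float64(65.2)), (233, np.float64(66.2)), (234, np.float64(66.2)), (235, np.float64(64.6)), (236, np.float64(62.6)), (237, np.float64(61.2)), (238, np.float64(60.0)), (239, np.float64(58.8)), (240, np.float64(58.0)), (241, np.float64(57.4))]
```

Run:
```python
from h import *
f=dict(np.load("pics/w2.npz"));s,R=where()
T=lambda P:((P-s["tool_pos"])@R*1000).round(1)
for z in (.030,.040,.044): print(z,T(plane(f,[(259.1,75.4),(258.5,114.9),(257,177.8)],z)).tolist())
b=s["tool_pos"][2]-.0467
for z in (b-.003,b): print("lamp bottom edge",T(plane(f,[(256.5,180.4),(218,180.4),(296,180.4)],z)).tolist())
print("back top edge",T(plane(f,[(256.5,229.5),(256.5,232)],b+.08)).tolist(), T(plane(f,[(215.5,188),(298.3,188)],b+.01)).tolist())
```

```text
t 5.58 tcp [558.5 -16.3 203.9] ang y-axis -13.69 tilt [-0.06  0.02] j [-0.16 -0.08  1.81  0.    1.41  0.08] F [ 0.7  0.1 -3.6] w 49.4 g 63.27654004096985
0.03 [[105.4, 2.0, 173.9], [66.4, 1.4, 173.9], [-2.5, -0.3, 173.9]]
0.04 [[104.3, 2.0, 163.9], [66.6, 1.4, 163.9], [-0.0, -0.2, 163.9]]
0.044 [[103.8, 1.9, 159.9], [66.6, 1.4, 159.9], [0.9, -0.2, 159.9]]
lamp bottom edge [[26.0, -0.5, 49.7], [26.0, -26.3, 49.7], [26.0, 26.0, 49.7]]
lamp bottom edge [[26.8, -0.5, 46.7], [26.8, -25.9, 46.7], [26.8, 25.6, 46.7]]
back top edge [[28.0, -0.3, -33.3], [27.0, -0.3, -33.3]] [[24.4, -26.2, 36.7], [24.4, 25.7, 36.7]]
```

Depths differ too much for a sure fit, so I'll lower the lamp into the free gap beside the pegs. There the lamp edge and the pegs can be compared at the same height.

>>> play_rows(
  commands=[
    [10,1.5,0,0,0,1.1],
    [0,0,20,0,0,0],
    [0,0,20,0,0,0],
    [0,0,20,0,0,0],
    [0,0,20,0,0,0],
  ],
)

```text
time: 6.0
tool_pos: [0.5627, -0.006, 0.1235]
tool_rot: [0.0, 0.792, 0.611, 0.0]
contact_force: [-0.3, 0.5, -3.9]
gripper_width: 0.578
grasp_force: 63.4
```

>>> play_rows(
  commands=[
    [0,0,16,0,0,0],
    [0,0,11,0,0,0],
    [0,0,0,0,0,0],
    [0,0,0,0,0,0],
    [0,0,0,0,0,0],
  ],
)

```text
time: 6.42
tool_pos: [0.5639, -0.0071, 0.0987]
tool_rot: [0.001, 0.792, 0.61, 0.001]
contact_force: [-0.5, -0.2, -2.5]
gripper_width: 0.579
grasp_force: 63.3
```

Run:
```python
from h import *
where(); f=grab("wrist"); save(f,"w3.png"); np.savez("pics/w3.npz",**f)
```

```text
t 6.42 tcp [563.9  -7.1  98.7] ang y-axis -14.81 tilt [ 0.12 -0.02] j [-0.14  0.04  1.88 -0.    1.22  0.11] F [-0.5 -0.2 -2.5] w 49.4 g 63.27749848365784
```

View pics/w3.png

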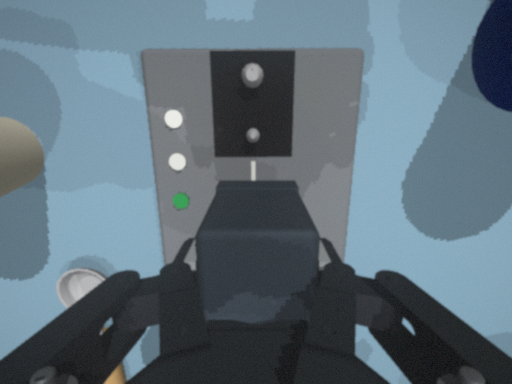

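The wrist view shows the big peg tip at (253,73), the small one at (253,133), and the lamp's lower rear edge at row 181.

Run:
```python
from h import *
f=dict(np.load("pics/w3.npz"));g=f["image"].astype(int); s,R=where()
T=lambda P:((P-s["tool_pos"])@R*1000).round(1)
for thr in (90,110,130):
  m=np.zeros(g.shape[:2],bool); m[58:148,235:272]=1
  B=[(a,c) for a,c,b in blobs((g.min(2)>thr)&m,6)]; print(thr,[(a,c.round(1).tolist()) for a,c in B], T(plane(f,[c for a,c in B],.042)).tolist())
b=s["tool_pos"][2]-.0467
print([(r,int(g[r,225:245].mean()),int(g[r,270:292].mean())) for r in range(176,186)])
for r in (184,188,194): print(r,[(c,int(g[r,c].mean())) for c in list(range(206,224,1))],[(c,int(g[r,c].mean())) for c in range(292,308)])
print("edge",T(plane(f,[(255,180.5)],b)))
gy=cv2.GaussianBlur(g.sum(2).astype(np.float32),(0,0),1.5); gx=np.abs(cv2.Sobel(gy,cv2.CV_32F,1,0))
for lo,hi in ((135,170),(345,370)):
    rows=np.arange(60,225); cols=lo+gx[60:225,lo:hi].argmax(1)
    P=plane(f,np.c_[cols,rows],.03); l=cv2.fitLine((P[:,:2]*1000).astype(np.float32),cv2.DIST_HUBER,0,.01,.01).ravel(); q=T(np.array([[l[2]/1000,l[3]/1000,.03]])); print("edge ang",np.degrees(np.arctan2(l[1],l[0])),"pt tool",q)
```

```text
t 6.47 tcp [564.1  -7.3  99. ] ang y-axis -14.82 tilt [ 0.16 -0.02] j [-0.14  0.04  1.88  0.    1.22  0.11] F [ 0.4  0.5 -2.3] w 49.6 g 63.278725147247314
90 [(321, [252.6, 72.7]), (112, [253.1, 133.7])] [[94.3, -3.3, 57.1], [56.8, -3.1, 57.1]]
110 [(257, [252.5, 71.9]), (84, [252.9, 133.3])] [[94.7, -3.4, 57.1], [57.1, -3.2, 57.1]]
130 [(206, [252.5, 71.9]), (55, [253.2, 133.1])] [[94.7, -3.3, 57.1], [57.2, -3.1, 57.1]]
[(176, 107, 114), (177, 107, 114), (178, 106, 112), (179, 100, 105), (180, 84, 87), (181, 64, 66), (182, 57, 56), (183, 57, 57), (184, 57, 56), (185, 57, 57)]
184 [(206, 122), (207, 125), (208, 125), (209, 124), (210, 124), (211, 123), (212, 123), (213, 123), (214, 123), (215, 120), (216, 110), (217, 93), (218, 68), (219, 63), (220, 57), (221, 59), (222, 53), (223, 58)] [(292, 57), (293, 59), (294, 58), (295, 64), (296, 79), (297, 102), (298, 112), (299, 115), (300, 119), (301, 117), (302, 118), (303, 119), (304, 117), (305, 120), (306, 116), (307, 116)]
188 [(206, 124), (207, 124), (208, 124), (209, 122), (210, 124), (211, 123), (212, 122), (213, 123), (214, 119), (215, 103), (216, 79), (217, 63), (218, 64), (219, 62), (220, 63), (221, 63), (222, 65), (223, 63)] [(292, 61), (293, 65), (294, 65), (295, 67), (296, 69), (297, 68), (298, 86), (299, 106), (300, 114), (301, 117), (302, 117), (303, 117), (304, 117), (305, 119), (306, 120), (307, 123)]
194 [(206, 124), (207, 125), (208, 124), (209, 124), (210, 123), (211, 120), (212, 124), (213, 120), (214, 109), (215, 85), (216, 64), (217, 57), (218, 57), (219, 59), (220, 57), (221, 58), (222, 59), (223, 56)] [(292, 57), (293, 56), (294, 55), (295, 54), (296, 58), (297, 61), (298, 72), (299, 93), (300, 109), (301, 114), (302, 117), (303, 119), (304, 126), (305, 133), (306, 132), (307, 135)]
edge [[27.4 -1.8 46.7]]
edge ang 75.30144 pt tool [[ 47.3 -76.8  68.8]]
edge ang 75.40353 pt tool [[48.3 69.8 69.3]]
```

>>> play_rows(
  commands=[
    [20,-2.7,0,0,0,0],
    [30,0,0,0,0,0],
    [20,0,0,0,0,0],
    [10,0,0,0,0,0],
    [0,0,0,0,0,0],
  ],
)

```text
time: 6.88
tool_pos: [0.5821, 0.0723, 0.0988]
tool_rot: [0.001, 0.792, 0.611, 0.001]
contact_force: [0.9, -1.1, -2.3]
gripper_width: 0.574
grasp_force: 63.3
```

>>> play_rows(
  commands=[
    [0,0,0,0,0,0],
    [0,0,0,0,0,0],
    [0,0,0,0,0,0],
    [0,0,0,0,0,0],
  ],
)

```text
time: 7.22
tool_pos: [0.5808, 0.0697, 0.0973]
tool_rot: [0.0, 0.793, 0.609, -0.0]
contact_force: [0.2, -0.3, -2.9]
gripper_width: 0.579
grasp_force: 63.3
```

Run:
```python
from h import *
s,R=where(); a=np.radians(-14.82); d=s["tool_pos"]*1000-[564.0,-7.2,98.8]; print(d@R, d@[-np.sin(a),np.cos(a),0], d@[np.cos(a),np.sin(a),0])
```

```text
t 7.22 tcp [580.8  69.7  97.3] ang y-axis -14.93 tilt [-0.   -0.01] j [-0.01  0.1   1.83 -0.    1.22  0.25] F [ 0.2 -0.3 -2.9] w 49.4 g 63.27979803085327
[78.63885585 -3.58991327  1.43320159] 78.64509656308748 -3.4430122876019276
```

>>> play_rows(
  commands=[
    [1.3,0.8,2,0,0,0],
    [0,0,2,0,0,0],
    [0,0,2,0,0,0],
    [0,0,0,0,0,0],
    [0,0,0,0,0,0],
  ],
)

```text
time: 7.63
tool_pos: [0.5817, 0.0716, 0.0909]
tool_rot: [-0.0, 0.793, 0.61, -0.0]
contact_force: [-0.2, -0.4, -4.2]
gripper_width: 0.579
grasp_force: 63.3
```

>>> play_rows(
  commands=[
    [0,0,2,0,0,0],
    [0,0,2,0,0,0],
    [0,0,0,0,0,0],
    [0,0,0,0,0,0],
  ],
)

```text
time: 7.97
tool_pos: [0.5818, 0.0717, 0.0871]
tool_rot: [-0.0, 0.793, 0.61, -0.0]
contact_force: [0.8, -0.0, -2.8]
gripper_width: 0.575
grasp_force: 63.3
```

Run:
```python
from h import *
s,R=where(); a=np.radians(-14.82); d=s["tool_pos"]*1000-[564.0,-7.2,98.8]; print(d@[-np.sin(a),np.cos(a),0], d@[np.cos(a),np.sin(a),0],s["ft_torque"])
```

```text
t 7.97 tcp [581.8  71.7  87.1] ang y-axis -14.86 tilt [-0.02 -0.  ] j [-0.    0.11  1.83 -0.    1.2   0.26] F [ 0.8 -0.  -2.8] w 49.1 g 63.279712200164795
80.82144258869835 -2.922640848350376 [0.00024983 0.01715986 0.01477357]
```

>>> play_rows(
  commands=[
    [-0.6,0.2,1.5,0,0,0],
    [0,0,1.5,0,0,0],
    [0,0,1,0,0,0],
    [0,0,0,0,0,0],
    [0,0,0,0,0,0],
  ],
)

```text
time: 8.38
tool_pos: [0.5819, 0.0711, 0.0831]
tool_rot: [-0.0, 0.793, 0.61, -0.0]
contact_force: [-0.4, 0.1, -3.7]
gripper_width: 0.58
grasp_force: 63.3
```

>>> play_rows(
  commands=[
    [0,0,1.5,0,0,0],
    [0,0,1.5,0,0,0],
    [0,0,0,0,0,0],
    [0,0,0,0,0,0],
  ],
)

```text
time: 8.72
tool_pos: [0.5819, 0.0711, 0.0801]
tool_rot: [-0.0, 0.793, 0.61, -0.0]
contact_force: [0.1, 0.8, -3.0]
gripper_width: 0.58
grasp_force: 63.3
```

>>> play_rows(
  commands=[
    [0,0,1.5,0,0,0],
    [0,0,1,0,0,0],
    [0,0,1,0,0,0],
    [0,0,0,0,0,0],
    [0,0,0,0,0,0],
  ],
)

```text
time: 9.13
tool_pos: [0.5821, 0.0711, 0.0768]
tool_rot: [0.0, 0.793, 0.61, 0.0]
contact_force: [0.9, 0.9, -3.1]
gripper_width: 0.578
grasp_force: 63.3
```

>>> play_rows(
  commands=[
    [0,0,1,0,0,0],
    [0,0,1,0,0,0],
    [0,0,0,0,0,0],
    [0,0,0,0,0,0],
  ],
)

```text
time: 9.47
tool_pos: [0.5824, 0.0711, 0.0768]
tool_rot: [0.0, 0.793, 0.61, -0.0]
contact_force: [-6.3, 0.1, 7.2]
gripper_width: 0.583
grasp_force: 64.3
```

Contact came at 76.8 mm, which puts the underside at 30.1 mm: seated. I'll release, rise and check.

>>> play_rows(
  commands=[
    [0,0,-1,0,0,0],
    [0,0,0,0,0,0],
    [0,0,0,0,0,0],
    [0,0,0,0,0,0],
    [0,0,0,0,0,0],
  ],
  hand=85,
)

```text
time: 9.88
tool_pos: [0.5821, 0.0711, 0.0758]
tool_rot: [0.0, 0.793, 0.61, 0.0]
contact_force: [-0.6, 0.5, -0.0]
gripper_width: 0.994
grasp_force: 0.0
```

>>> play_rows(
  commands=[
    [0,0,0,0,0,0],
    [0,0,0,0,0,0],
    [0,0,-10,0,0,0],
    [0,0,-20,0,0,0],
    [0,0,-30,0,0,0],
  ],
)

```text
time: 10.3
tool_pos: [0.5798, 0.071, 0.1338]
tool_rot: [-0.002, 0.793, 0.61, -0.003]
contact_force: [0.8, -0.3, -0.5]
gripper_width: 0.996
grasp_force: 0.0
```

>>> play_rows(
  commands=[
    [0,0,-35,0,0,0],
    [0,0,-35,0,0,0],
    [0,0,-20,0,0,0],
    [0,0,0,0,0,0],
    [0,0,0,0,0,0],
  ],
)

```text
time: 10.72
tool_pos: [0.5831, 0.0711, 0.2286]
tool_rot: [0.001, 0.793, 0.61, 0.002]
contact_force: [-0.1, -0.4, -0.5]
gripper_width: 0.996
grasp_force: 0.0
```

Run:
```python
from h import *
s,R=where(); f=grab("wrist"); np.savez("pics/w4.npz",**f); H=hsv(f)
for a,c,m in blobs(cv2.inRange(H,(20,130,90),(35,255,255))>0,30): 
    r=rect(f,m,.11); print("yellow",a,c.round(),r)
# expected stripe centre from peg measurement in w3
t=np.array([564.0,-7.2]); ex=np.array([np.cos(np.radians(-14.7)),np.sin(np.radians(-14.7))]); ey=np.array([-ex[1],ex[0]])
print("seat",t+75.7*ey-3.2*ex,"stripe exp",t+(75.7-27)*ey-3.2*ex)
g=grab("top"); H=hsv(g)
for a,c,m in blobs(cv2.inRange(H,(20,130,90),(35,255,255))>0,30): print("top yellow",a,c,rect(g,m,.11))
im=np.hstack([cv2.resize(f["image"],(400,300)),cv2.resize(g["image"][140:250,190:337],(400,300))]); cv2.imwrite("pics/c4.png",im[:,:,::-1])
```

```text
t 10.72 tcp [583.1  71.1 228.6] ang y-axis -14.86 tilt [0.26 0.  ] j [-0.01 -0.03  1.72  0.    1.44  0.25] F [-0.1 -0.4 -0.5] w 85.1 g 0.0
yellow 526 [255. 219.] (array([573.9,  42.9]), array([10.5, 48.8]), 165.0)
seat [580.1142196   66.83419431] stripe exp [573.26275509  40.71796498]
```

View pics/c4.png

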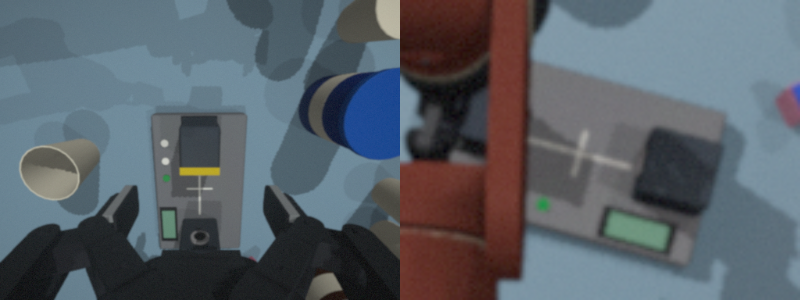

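The wrist view (left) shows the lamp square on the pegs, with its stripe toward the tower. I'll move on to the cell stand.

>>> play_rows(
  commands=[
    [0,0,0,0,0,7.1],
    [0,0,0,0,0,7.1],
    [0,0,0,0,0,7.1],
    [0,0,0,0,0,7.1],
    [0,0,0,0,0,7.1],
  ],
)

```text
time: 11.23
tool_pos: [0.5808, 0.071, 0.2231]
tool_rot: [-0.001, 0.942, 0.336, -0.002]
contact_force: [-0.3, 0.5, -0.2]
gripper_width: 0.997
grasp_force: 0.0
```

>>> play_rows(
  commands=[
    [0,0,0,0,0,7.1],
    [0,0,0,0,0,7.1],
    [0,0,0,0,0,7.1],
    [0,0,0,0,0,7.1],
    [0,0,0,0,0,7.1],
  ],
)

```text
time: 11.65
tool_pos: [0.5808, 0.0711, 0.2231]
tool_rot: [-0.0, 0.999, 0.033, -0.002]
contact_force: [-1.0, -0.4, 0.4]
gripper_width: 0.999
grasp_force: 0.0
```

>>> play_rows(
  commands=[
    [0,0,0,0,0,2],
    [-3,38,0,0,0,0],
    [-3,38,0,0,0,0],
    [-3,38,0,0,0,0],
    [-3,38,0,0,0,0],
  ],
)

```text
time: 12.07
tool_pos: [0.5743, -0.0823, 0.2233]
tool_rot: [-0.001, 1.0, 0.019, -0.002]
contact_force: [0.1, 0.4, -0.1]
gripper_width: 0.995
grasp_force: 0.0
```

>>> play_rows(
  commands=[
    [-3,38,0,0,0,0],
    [-3,38,0,0,0,0],
    [-3,38,0,0,0,0],
    [-3,38,0,0,0,0],
    [-3,38,0,0,0,0],
  ],
)

```text
time: 12.48
tool_pos: [0.5664, -0.273, 0.2232]
tool_rot: [-0.001, 1.0, 0.019, -0.002]
contact_force: [-0.0, -1.1, 0.3]
gripper_width: 0.991
grasp_force: 0.0
```

>>> play_rows(
  commands=[
    [-3,38,0,0,0,0],
    [0,0,0,0,0,0],
    [0,0,0,0,0,0],
    [0,0,0,0,0,0],
  ],
)

```text
time: 12.82
tool_pos: [0.5655, -0.3091, 0.2237]
tool_rot: [-0.001, 1.0, 0.018, -0.001]
contact_force: [-0.0, 0.5, -0.2]
gripper_width: 0.994
grasp_force: 0.0
```

Run:
```python
from h import *
s,R=where(); f=grab("wrist"); np.savez("pics/w5.npz",**f); save(f,"w5.png")
T=lambda P:((P-s["tool_pos"])@R*1000).round(1)
H=hsv(f)
for nm,lo,hi in (("blue",(105,170,80),(125,255,255)),("red",(0,170,80),(6,255,255)),("green",(45,140,50),(80,255,255))):
    for a,c,m in blobs(cv2.inRange(H,lo,hi)>0,60): print(nm,a,c.round(),rect(f,m,.08),T(plane(f,[c],.08)))
w=dict(np.load("pics/w4.npz")); g=w["image"].astype(int); M=np.zeros(g.shape[:2],bool); M[222:262,230:285]=1
for a,c,m in blobs((g.min(2)>110)&M,10): 
    v,u=np.nonzero(m); print("cross",a,c,u.min(),u.max(),v.min(),v.max()); r=np.bincount(v,minlength=384); rr=np.nonzero(r>r.max()*.6)[0]; cc=u[(v>rr.max()+4)].mean(); print(rr, plane(w,[(cc,rr.mean())],.03))
```

```text
t 12.82 tcp [ 565.5 -309.1  223.7] ang y-axis -87.88 tilt [-0.16  0.14] j [-0.62  0.11  1.58  0.    1.45  0.92] F [-0.   0.5 -0.2] w 84.9 g 0.0
blue 488 [336. 106.] (array([ 643.4, -381.2]), array([16. , 26.5]), 144.7) [[ 75.7  75.3 143.3]]
blue 375 [176. 137.] (array([ 609.1, -228. ]), array([23.9, 15. ]), 24.7) [[ 47.  -79.3 143.8]]
blue 326 [258. 180.] (array([ 568.3, -309.8]), array([25.5, 13.3]), 2.5) [[  3.5   1.5 143.7]]
blue 309 [345. 202.] (array([ 547.5, -403. ]), array([26.5, 13.7]), 56.7) [[-21.   93.5 143.5]]
red 213 [260. 280.] (array([ 450.4, -316.5]), array([25.3, 12.8]), 2.2) [[-115.2    3.6  144. ]]
green 271 [259. 233.] (array([ 508.9, -313.6]), array([26.2, 13.2]), 2.6) [[-55.8   2.7 143.8]]
cross 247 [256.61538462 243.        ] 239 273 225 261
[240 241 242] [[ 0.55745853 -0.0189043   0.03      ]]
```

View pics/w5.png

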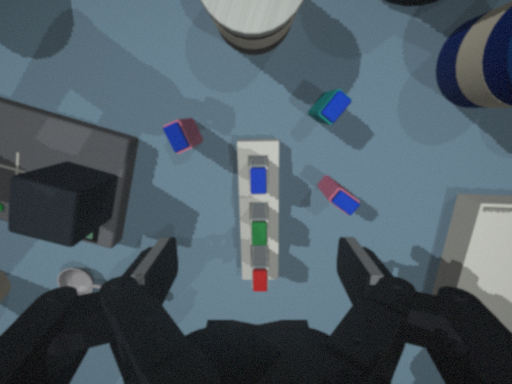

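The wrist view shows the stand with the blue lid at (258,180), green at (259,233) and red at (260,280). I'm descending partway for a closer look.

>>> play_rows(
  commands=[
    [2,1.5,20,0,0,-0.7],
    [0,0,25,0,0,0],
    [0,0,25,0,0,0],
    [0,0,20,0,0,0],
    [0,0,10,0,0,0],
  ],
)

```text
time: 13.28
tool_pos: [0.5669, -0.3082, 0.1218]
tool_rot: [-0.002, 1.0, 0.026, -0.002]
contact_force: [0.5, 0.6, 0.4]
gripper_width: 0.992
grasp_force: 0.0
```

>>> play_rows(
  commands=[
    [0,0,0,0,0,0],
    [0,0,0,0,0,0],
    [0,0,0,0,0,0],
    [0,0,0,0,0,0],
  ],
)

```text
time: 13.62
tool_pos: [0.5695, -0.3117, 0.1282]
tool_rot: [0.001, 1.0, 0.025, 0.001]
contact_force: [0.2, -0.1, 0.5]
gripper_width: 0.991
grasp_force: 0.0
```

Run:
```python
from h import *
s,R=where(); f=grab("wrist"); np.savez("pics/w6.npz",**f); save(f,"w6.png",(150,80,380,300),2.5)
T=lambda P:((P-s["tool_pos"])@R*1000).round(1)
H=hsv(f)
for nm,lo,hi in (("blue",(105,170,80),(125,255,255)),("green",(45,140,50),(80,255,255))):
    for a,c,m in blobs(cv2.inRange(H,lo,hi)>0,60):
        v,u=np.nonzero(m); print(nm,a,c.round(),rect(f,m,.08),T(plane(f,[c],.08)),v.min(),v.max(),u.min(),u.max())
```

```text
t 13.62 tcp [ 569.5 -311.7  128.2] ang y-axis -87.14 tilt [ 0.17 -0.12] j [-0.62  0.2   1.65  0.    1.28  0.91] F [ 0.2 -0.1  0.5] w 84.6 g 0.0
blue 1112 [371. 113.] (array([ 643.4, -379.5]), array([16.3, 26.1]), 144.5) [[70.4 71.3 48.5]] 90 136 348 393
blue 917 [133. 154.] (array([ 610. , -230.3]), array([24.4, 16. ]), 25.5) [[ 44.7 -79.5  48.1]] 134 175 114 152
blue 749 [254. 219.] (array([ 568.5, -310.4]), array([26.2, 14.1]), 2.8) [[-0.8 -1.4 48.2]] 202 237 244 264
blue 569 [379. 248.] (array([ 550.3, -400.5]), array([27.7, 13.9]), 56.6) [[-23.   88.4  48.3]] 233 265 361 397
green 491 [253. 293.] (array([ 509.7, -313.5]), array([26.5, 14.6]), 2.7) [[-60.6  -2.1  48. ]] 277 307 245 264
```

View pics/w6.png

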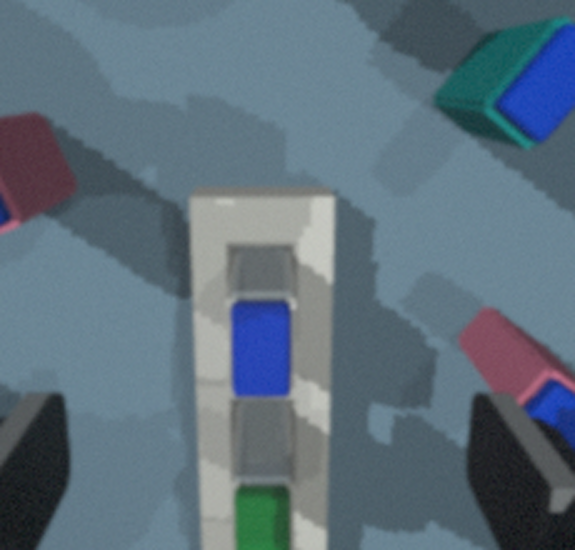

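The crop shows the blue-lidded clear cell in the stand's end slot, centred between the open fingers. I'm going down to grip it.

>>> play_rows(
  commands=[
    [-1.4,-1.3,10,0,0,0],
    [0,0,20,0,0,0],
    [0,0,20,0,0,0],
    [0,0,16,0,0,0],
    [0,0,10,0,0,0],
  ],
)

```text
time: 14.08
tool_pos: [0.5657, -0.3093, 0.0473]
tool_rot: [-0.001, 1.0, 0.025, -0.001]
contact_force: [1.1, 1.3, -0.4]
gripper_width: 0.994
grasp_force: 0.0
```

>>> play_rows(
  commands=[
    [0,0,6,0,0,0],
    [0,0,0,0,0,0],
    [0,0,0,0,0,0],
    [0,0,0,0,0,0],
  ],
  hand=40,
)

```text
time: 14.42
tool_pos: [0.5677, -0.3106, 0.0452]
tool_rot: [0.001, 1.0, 0.025, 0.001]
contact_force: [-1.0, 0.8, 0.3]
gripper_width: 0.474
grasp_force: 0.0
```

Run:
```python
from h import *
s,R=where(); d=np.array([568.5,-310.4,80])-s["tool_pos"]*1000; print("lid in tool",d@R)
```

```text
t 14.42 tcp [ 567.7 -310.6   45.2] ang y-axis -87.16 tilt [ 0.11 -0.08] j [-0.62  0.29  1.69 -0.    1.15  0.91] F [-1.   0.8  0.3] w 40.5 g 0.0
lid in tool [  0.90217972  -0.10417079 -34.82194574]
```

Centred to within a millimetre, so I'll close and lift.

>>> play_rows(
  commands=[
    [0,0,0,0,0,0],
    [0,0,0,0,0,0],
    [0,0,0,0,0,0],
    [0,0,0,0,0,0],
    [0,0,0,0,0,0],
  ],
  hand=10,
)

```text
time: 14.83
tool_pos: [0.5677, -0.3106, 0.0453]
tool_rot: [0.001, 1.0, 0.025, 0.001]
contact_force: [-0.4, -0.5, 5.7]
gripper_width: 0.226
grasp_force: 58.8
```

>>> play_rows(
  commands=[
    [0,0,0,0,0,0],
    [0,0,-5,0,0,0],
    [0,0,-8,0,0,0],
    [0,0,-10,0,0,0],
    [0,0,-12,0,0,0],
  ],
)

```text
time: 15.25
tool_pos: [0.566, -0.3095, 0.0788]
tool_rot: [-0.001, 1.0, 0.025, -0.001]
contact_force: [0.4, -0.1, -0.8]
gripper_width: 0.225
grasp_force: 58.6
```

>>> play_rows(
  commands=[
    [0,0,-20,0,0,0],
    [0,0,-30,0,0,0],
    [0,0,-35,0,0,0],
    [0,0,-30,0,0,0],
    [0,0,-15,0,0,0],
  ],
)

```text
time: 15.67
tool_pos: [0.5683, -0.3111, 0.2153]
tool_rot: [0.002, 1.0, 0.025, 0.003]
contact_force: [0.7, 0.4, 0.6]
gripper_width: 0.228
grasp_force: 58.6
```

Run:
```python
from h import *
s,R=where()
```

```text
t 15.67 tcp [ 568.3 -311.1  215.3] ang y-axis -87.16 tilt [ 0.34 -0.27] j [-0.62  0.12  1.59 -0.    1.42  0.91] F [0.7 0.4 0.6] w 19.5 g 58.611334562301636
```

>>> play_rows(
  commands=[
    [0,0,0,0,0,-7.1],
    [0,0,0,0,0,-7.1],
    [0,0,0,0,0,-7.1],
    [0,0,0,0,0,-7.1],
    [0,0,0,0,0,-7.1],
  ],
)

```text
time: 16.08
tool_pos: [0.5663, -0.3097, 0.2084]
tool_rot: [-0.001, 0.944, 0.331, -0.001]
contact_force: [-1.2, 0.3, -0.7]
gripper_width: 0.225
grasp_force: 58.7
```

>>> play_rows(
  commands=[
    [0,0,0,0,0,-7.1],
    [0,0,0,0,0,-7.1],
    [0,0,0,0,0,-7.1],
    [0,0,0,0,0,-7.1],
    [0,0,0,0,0,-7.1],
  ],
)

```text
time: 16.5
tool_pos: [0.5663, -0.3097, 0.2083]
tool_rot: [-0.001, 0.798, 0.603, -0.0]
contact_force: [-0.0, 0.2, -1.0]
gripper_width: 0.228
grasp_force: 58.7
```

>>> play_rows(
  commands=[
    [0,0,0,0,0,-1.5],
    [20,-6,0,0,0,0],
    [35,-10.6,0,0,0,0],
    [35,-10.6,0,0,0,0],
    [35,-10.6,0,0,0,0],
  ],
)

```text
time: 16.92
tool_pos: [0.5611, -0.1783, 0.2083]
tool_rot: [-0.001, 0.792, 0.611, -0.0]
contact_force: [0.5, 0.5, -0.9]
gripper_width: 0.229
grasp_force: 58.7
```

>>> play_rows(
  commands=[
    [35,-10.6,0,0,0,0],
    [35,-10.6,0,0,0,0],
    [35,-10.6,0,0,0,0],
    [30,-9,0,0,0,0],
    [20,-6,0,0,0,0],
  ],
)

```text
time: 17.33
tool_pos: [0.5548, -0.0149, 0.2085]
tool_rot: [-0.001, 0.791, 0.612, -0.0]
contact_force: [-1.2, -0.1, -0.4]
gripper_width: 0.225
grasp_force: 58.7
```

>>> play_rows(
  commands=[
    [0,0,0,0,0,0],
    [0,0,0,0,0,0],
    [0,0,0,0,0,0],
    [0,0,0,0,0,0],
    [0,0,0,0,0,0],
  ],
)

```text
time: 17.75
tool_pos: [0.5559, -0.0189, 0.2087]
tool_rot: [-0.0, 0.792, 0.61, -0.0]
contact_force: [-0.4, -0.3, -1.3]
gripper_width: 0.228
grasp_force: 58.7
```

Run:
```python
from h import *
s,R=where(); print((np.array([557.6,-18.6,85])-s["tool_pos"]*1000)@R)
```

```text
t 17.75 tcp [555.9 -18.9 208.7] ang y-axis -14.76 tilt [-0.02 -0.01] j [-0.17 -0.09  1.81 -0.    1.42  0.09] F [-0.4 -0.3 -1.3] w 19.4 g 58.68952989578247
[  0.72247445   1.65862075 123.71396523]
```

>>> play_rows(
  commands=[
    [0.7,1.6,10,0,0,0],
    [0,0,20,0,0,0],
    [0,0,20,0,0,0],
    [0,0,20,0,0,0],
    [0,0,20,0,0,0],
  ],
)

```text
time: 18.17
tool_pos: [0.5574, -0.018, 0.1171]
tool_rot: [-0.0, 0.792, 0.611, -0.0]
contact_force: [-1.3, -0.5, -1.3]
gripper_width: 0.229
grasp_force: 58.7
```

>>> play_rows(
  commands=[
    [0,0,15,0,0,0],
    [0,0,10,0,0,0],
    [0,0,6,0,0,0],
    [0,0,2.7,0,0,0],
    [0,0,0,0,0,0],
  ],
)

```text
time: 18.58
tool_pos: [0.5575, -0.0176, 0.0848]
tool_rot: [-0.0, 0.792, 0.611, -0.0]
contact_force: [0.4, 0.2, 0.5]
gripper_width: 0.227
grasp_force: 58.7
```

>>> play_rows(
  commands=[
    [0,0,0,0,0,0],
    [0,0,0,0,0,0],
    [0,0,0,0,0,0],
    [0,0,0,0,0,0],
    [0,0,0,0,0,0],
  ],
)

```text
time: 19.0
tool_pos: [0.5579, -0.0174, 0.0857]
tool_rot: [0.0, 0.792, 0.611, 0.0]
contact_force: [0.1, -0.3, -0.5]
gripper_width: 0.223
grasp_force: 58.7
```

Run:
```python
from h import *
s,R=where(); print((np.array([557.6,-18.6,85])-s["tool_pos"]*1000)@R, s["joint_vel"].round(3))
f=grab("wrist"); g=grab("scene")
im=np.hstack([cv2.resize(f["image"],(400,300)),cv2.resize(g["image"][150:240,180:300],(400,300),interpolation=2)]); cv2.imwrite("pics/c7.png",im[:,:,::-1])
```

```text
t 19.0 tcp [557.9 -17.4  85.7] ang y-axis -14.65 tilt [ 0.05 -0.01] j [-0.16  0.05  1.9   0.    1.19  0.09] F [ 0.1 -0.3 -0.5] w 19.0 g 58.68947446346283
[-1.20653993  0.01051299  0.6578117 ] [-0.002  0.002  0.004  0.     0.001 -0.001]
```

View pics/c7.png

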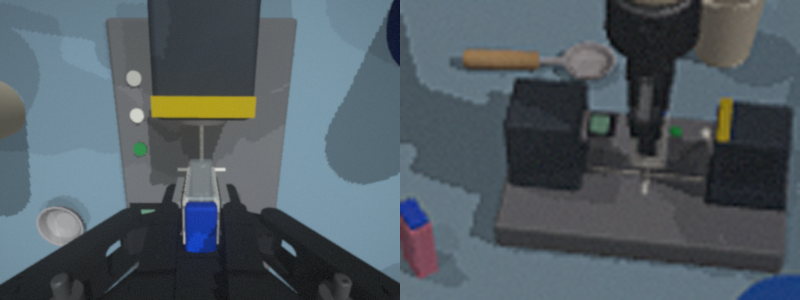

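The left view shows the blue-lidded cell upright and square over the cross, in line with the lamp at (203,105). The right view shows it midway between the tower and the lamp, clear of both. I'm handing in.

>>> play_rows(
  commands=[
    [0,0,0,0,0,0],
    [0,0,0,0,0,0],
    [0,0,0,0,0,0],
    [0,0,0,0,0,0],
    [0,0,0,0,0,0],
  ],
)

```text
time: 19.52
tool_pos: [0.5576, -0.0174, 0.0851]
tool_rot: [-0.0, 0.792, 0.611, -0.0]
contact_force: [-0.2, -1.2, -0.4]
gripper_width: 0.223
grasp_force: 58.7
```

```bash
python3 -c "
from plant import manip
print(manip.job_done())"
```

```text
the job is handed in; nothing more can be done
None
```

The job is handed in at about 19.5 s on the robot's clock: the lamp sits fully home on the pegs and released, and the blue-lidded cell is held upright by its frosted sides about 1 mm from my estimate of the beam's middle; `job_done()` returned no verdict, so the result is not confirmed.

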